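# Take the bedside pile apart and put each thing back on its place

### The job

Someone piled the patient's things on one another to wipe the cart. Take the pile apart from the top down, one piece after another, and put each straight back on its own place: the egg cup upright in the middle of its saucer, the tablet splitter in the small tray, the inhaler case in the middle-sized tray and the pill organizer in the long tray, each lying flat inside the rim. Set everything down gently, let nothing topple, and leave the magnifying glass and the glass tumbler where they are.

Things in the scene. Friction and masses are not known exactly. Their poses are not given: they have to be found in the camera images.
- egg_cup: Cream stoneware egg cup, top of the pile. 62 mm high; round foot 34 mm in diameter; waist 20 mm at 12 to 24 mm height; bowl 48 mm in outer diameter with upright sides from 38 mm height up to the rim at 62 mm. About 80 g. Origin: centre of the underside of the foot; z up along its axis.
- splitter: Flat steel tablet splitter with a closed lid, second in the pile, under the egg cup: a box 64 mm (its x) by 40 mm (its y) by 24 mm high. About 150 g. Origin: centre of its underside. It lies on the inhaler case, a little off centre and turned up to 0.4 rad to it.
- inhaler_case: Blue-grey hard plastic inhaler case, hinged lid snapped shut (it stays shut), third in the pile: a box with rounded edges, 105 mm (its x) by 54 mm (its y) by 36 mm high. About 120 g. Origin: centre of its underside. It lies on the pill organizer, roughly along it (within 0.2 rad).
- organizer: Lavender weekly pill organizer, two rows of seven flap lids, all shut; bottom of the pile, on the cart top: 160 mm (its x) by 58 mm (its y) by 28 mm high. About 140 g. Origin: centre of its underside.
- saucer: Cream stoneware saucer, the egg cup's place, fixed on the cart top. 120 mm in diameter, rim 14 mm high; flat round well about 62 mm in diameter in the middle, its floor 5 mm above the cart top, sides rising outwards from there. Origin: centre of the underside.
- small_tray: Smallest of three shallow dark grey plastic trays, the tablet splitter's place, fixed on the cart top. Inside 88 mm (its x) by 64 mm (its y); floor 3 mm above the cart top, rim 10 mm above the cart top, walls 2.5 mm thick. Origin: centre of the underside; long side along its x.
- middle_tray: Middle-sized of the three dark grey trays, the inhaler case's place, fixed. Inside 129 mm (its x) by 78 mm (its y); floor at 3 mm, rim at 10 mm, walls 2.5 mm. Origin: centre of the underside; long side along its x.
- long_tray: Longest of the three dark grey trays, the pill organizer's place, fixed. Inside 184 mm (its x) by 82 mm (its y); floor at 3 mm, rim at 10 mm, walls 2.5 mm. Origin: centre of the underside; long side along its x.
- magnifier: Magnifying glass with a steel-rimmed lens 76 mm across and a black rubber-gripped handle, lying flat, 189 mm long in all and 20 mm high. To be left alone. Origin: underside, about the middle of its length; x points from handle to lens.
- tumbler: Empty glass tumbler, 68 mm in diameter, 88 mm high, standing on the cart top. To be left alone. Origin: centre of its underside.
Things that resemble listed ones, but are neither listed nor needed, are in the scene too. Leave any red look-alike of the small_tray alone.

How it is judged:
By the outcome, as a careful person would: the job done as asked, in the order asked, and still so for the second after the job is handed in, with the robot touching nothing.
It also fails if it takes over 136 s, if anything falls off the work surface, if the arm or the gripper's body presses on something with over 40 N, if the wrist force passes 120 N, or if a joint passes its speed limit or range.

### The arm

A 6-joint arm with a two-finger parallel gripper is mounted at the origin on the work surface. World frame = base frame: x ahead of the robot, y to its left, z up, the work surface at z = 0. Lengths are in m, angles in rad, forces in N, time in s.
With the tool pointing down it reaches from about 0.25 to 0.725 m from the base axis. Payload 4 kg.
Tool frame: the origin (TCP) lies at the very end of the fingers, on their centre line; the grasp point (between the pads) lies 19 mm behind it; z points along the fingers, y is the line along which they close (so a half turn about z gives the same grasp; the last joint's range is limited). The gripper opens to 85 mm and grips with 20 to 120 N. Pads are 22 mm wide; open, the fingers measure 114 mm over their backs; the gripper's body (76 mm by 85 mm) begins 54 mm behind the grasp point. The pads swing forward as they close: fully open they stand 13 mm farther back than shut.
Start: joints at [-1.145, 0.241, 0.005, 1.335, 0, 1.571], TCP at [0.207, -0.455, 0.231] pointing down, gripper open.
Joint ranges: [-2.72, 2.72], [-1.05, 1.87], [-1.09, 1.28], [-1.99, 2.15], [-1.42, 1.44], [-3.14, 3.14]. Speed limits (rad/s): [2.79, 2.79, 3.14, 3.14, 3.14, 3.14].

### API

Orientations are given as a unit quaternion [x, y, z, w].
In Python, from workcell import bot gives the robot as it stands.
- The arm moves only by the tool carry_out, never from a script. Its argument "increments" is one flat list of numbers, 5 for each row, row after row: the finger opening in cm, from 0 to 8.54, then the shift along the tool's x, y, z in cm, then the turn about the tool's z in rad. A call has exactly 5 rows; each row shifts and turns the commanded pose from where the row before left it, along the tool's axes as they then stand; what a row does not reach is not made up. A row lasts 1/8 s, in which the tool goes at most 62.5 mm and 10.7 degrees, less where a joint would pass 70% of its speed; a pose out of reach is approached as far as the arm can. A call with a gripper value outside its range is refused whole. The fingers move at their own pace and stop on an object; the grip force is fixed at half the most. Time passes only in rows, so rows that do not move let the fingers close, or fill a call up. It gives the time, the measured TCP pose, the force, the opening and the grip force at its end, in the units of the state.
- bot.get_obs(): the state, without advancing time (a new reading comes with each control period).
- bot.camera(name): name is "scene" or "top" or "wrist"; returns a dict with "pixels" (384x512x3 uint8, blue, green, red), "range_z" (384x512 float32, m along the optical axis (not along the pixel's ray), 0 where there is no reading), "mtx" (3x3 intrinsics, pixels), "eye" and "attitude" of the camera in the world. Camera axes: x right, y down, z forward; pixel columns grow to the right and rows downward; lengths in m; the calibration is good to about 2 mm. A picture is of the moment at which its call begins.
- bot.job_done(): hands the job in; it is judged then, once.
Trained networks look in a picture, given as the dict that the camera call returned (one of the last four; its "shot" number tells which), for a name from the list of things; names that differ only in an ending like _2 or _b are one class to them, and where a whole thing is asked for, a point or a joint stands for the part that bears it (a point fixed in the world has none). Each returns a list of dicts, best first, with "p" (0 to 1); they miss things now and then, are a little off and sometimes report something else, mostly with a low value. They report only what shows in the picture. A call takes as long as a camera call. They do not tell look-alikes from the thing itself.
- bot.find_in(picture, name): "xyz" ([x, y, z] in m, in the coordinates of the camera as it stood for that picture, good to about 4 mm: the middle of the surface that is visible of it).
- bot.regions_of(picture, name): "mask" (384x512 bool, what is visible of it).
- bot.place_of(picture, name): "xyz" ([x, y, z] in m, in the coordinates of the camera as it stood for that picture, good to about 4 mm: a listed point, or the origin of a listed thing).
The state is a dict: "clock": time; "joint_pos": joint angles; "joint_vel": joint speeds; "tau": joint torques, N m; "eef_pos": TCP position; "tool_rot": TCP orientation; "ft_force": force on the tool from outside, world axes, zero at the start; "ft_torque": the same for the moment, N m; "grip_width": finger opening in m; "grasp_force": force on a finger pad.
Only numpy, scipy, OpenCV 4.12 (cv2) and the standard library are available. Lean on these libraries where they do the work, as an engineer would, in place of code of your own. Each camera call takes 0.05 s, during which the arm holds its last target. There are 200 camera calls.

## Working session

There is one attempt and no reset: what is moved stays moved. The work goes in short steps, Python scripts to look and compute and a tool call to move; the robot and the scene stay as the last step left them, time stands still between calls to the robot, and variables do not carry over. Pictures are saved under pics/ and viewed, at most 14 in all, crops included, and the job is handed in when it is done.

Besides the shell and the picture viewer there is one more tool, called after "Call:" by a JSON object that holds its "fn" and its "kwargs", one argument or row to a line. carry_out: Moves the arm, as the interface text tells. Its arguments: {"type":"object","properties":{"increments":{"type":"array","items":{"type":"number"}}},"required":["increments"]}

```bash
mkdir -p pics
cat > h.py <<'E'
import numpy as np, cv2
from scipy.spatial.transform import Rotation as R
from workcell import bot
def T(p):
    a=np.array(p["attitude"]); Rm=a if a.shape==(3,3) else R.from_quat(a).as_matrix()
    return Rm,np.array(p["eye"])
def w(p,x): Rm,e=T(p); return Rm@np.array(x)+e
def cloud(p):
    z=p["range_z"];K=p["mtx"];v,u=np.mgrid[:z.shape[0],:z.shape[1]]
    P=np.stack([(u-K[0][2])*z/K[0][0],(v-K[1][2])*z/K[1][1],z],-1)
    Rm,e=T(p); W=P@Rm.T+e; W[z==0]=np.nan; return W
def rect(W,m,zlo,zhi):
    q=W[m]; q=q[(q[:,2]>zlo)&(q[:,2]<zhi)]
    (c,s,a)=cv2.minAreaRect((q[:,:2]*1000).astype(np.float32))
    a=np.deg2rad(a)
    if s[0]<s[1]: s=s[::-1]; a+=np.pi/2
    return np.round(c,1),np.round(s,1),round((a+np.pi/2)%np.pi-np.pi/2,3),len(q),np.round(np.median(q[:,2])*1000,1)
E
python3 - <<'E'
from h import *
o=bot.get_obs(); print({k:np.round(v,3) for k,v in o.items()})
for c in ("top","scene"):
    p=bot.camera(c); cv2.imwrite(f"pics/{c}0.png",p["pixels"]); print(c,p["attitude"],p["eye"])
    W=cloud(p)
    for n in "egg_cup splitter inhaler_case organizer saucer small_tray middle_tray long_tray magnifier tumbler".split():
        print(n,[(round(d["p"],2),np.round(w(p,d["xyz"])*1000)) for d in bot.place_of(p,n)[:3]])
        if c=="top":
            for d in bot.regions_of(p,n)[:2]:
                try: print("   ",round(d["p"],2),rect(W,d["mask"],0.004,.3))
                except Exception as e: print(e)
E
```

```text
{'clock': np.float64(0.0), 'joint_pos': array([-1.145,  0.241,  0.004,  1.335, -0.   ,  1.571]), 'joint_vel': array([-0.   ,  0.   ,  0.001,  0.001, -0.   ,  0.   ]), 'tau': array([ 1.0000e-03, -3.7232e+01,  2.5240e+01,  1.7000e-02, -0.0000e+00,
       -0.0000e+00]), 'eef_pos': array([ 0.206, -0.455,  0.23 ]), 'tool_rot': array([ 0.977,  0.211, -0.   , -0.001]), 'ft_force': array([-0.258, -0.063,  0.081]), 'ft_torque': array([-0.031,  0.01 ,  0.034]), 'grasp_force': np.float64(0.0), 'grip_width': np.float64(0.085)}
top [-0.6938297   0.71329008 -0.06575034  0.07412492] [ 2.79603564e-01 -1.07463969e-03  1.13670766e+00]
egg_cup [(0.64, array([427., 278.,  85.]))]
    0.57 (array([435. , 276.2]), array([60.2, 45.8]), np.float64(0.982), 312, np.float64(127.3))
splitter [(0.61, array([434., 269.,  62.]))]
    0.76 (array([430.3, 268.1]), array([66.2, 36.5]), np.float64(-0.433), 178, np.float64(87.1))
inhaler_case [(0.66, array([428., 275.,  85.])), (0.57, array([427., 277.,  30.]))]
    0.74 (array([425.2, 274.3]), array([104.1,  53.9]), np.float64(-0.346), 398, np.float64(62.6))
organizer
[... 1207 characters left out ...]
83.6]), array([86.2, 65.8]), np.float64(-1.208), 587, np.float64(55.5))
scene [ 0.7123159   0.55859809 -0.26197952 -0.3345758 ] [ 1.47487393 -0.23505053  0.92631313]
egg_cup [(0.63, array([432., 273.,  86.])), (0.28, array([643., 138.,  -5.]))]
splitter [(0.54, array([435., 268.,  58.]))]
inhaler_case [(0.72, array([430., 276.,  24.]))]
organizer [(0.65, array([428., 272.,  -2.]))]
saucer [(0.7, array([ 424., -262.,   -2.]))]
small_tray [(0.71, array([ 655., -160.,    2.]))]
middle_tray [(0.89, array([449.,  -7.,   3.])), (0.5, array([429., 276.,  -3.]))]
long_tray [(0.86, array([643., 138.,  -2.]))]
magnifier [(0.78, array([ 692., -357.,   -3.]))]
tumbler [(0.84, array([674., 371.,   1.]))]
```

View pics/top0.png

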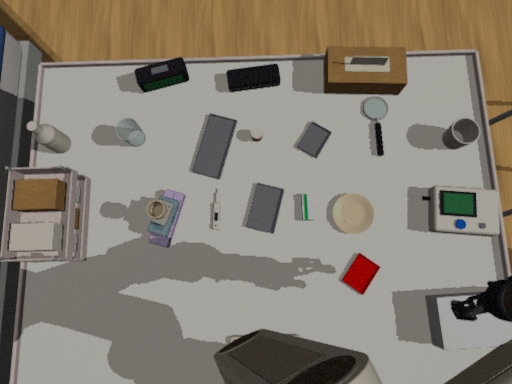

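View pics/scene0.png

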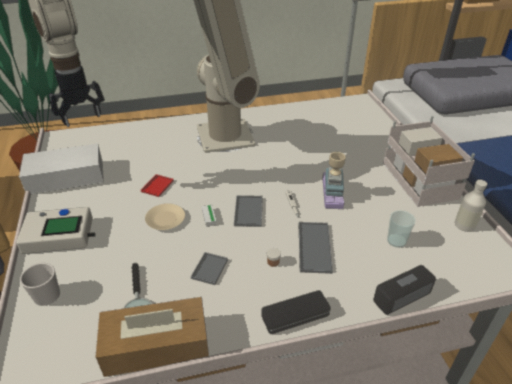

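Top view: the pile is at about (165,215), with the cup on top at (157,209). The grey small tray is at (313,140) and the red look-alike at (361,273). The middle tray is at (265,208), the long tray at (214,146) and the saucer at (353,213). The scene view agrees. I'll move over the pile.

Call:
{"fn": "carry_out", "kwargs": {
  "increments": [8.5, 3.4, -3.8, -0.4, 0, 8.5, 3.4, -3.8, -0.4, 0, 8.5, 3.4, -3.8, -0.4, 0, 8.5, 3.4, -3.8, -0.4, 0, 8.5, 3.4, -3.8, -0.4, 0]
}}

```text
clock: 2.22
eef_pos: [0.2831, -0.2107, 0.2516]
tool_rot: [0.977, 0.211, 0.0, 0.0]
ft_force: [0.9, 0.6, 1.1]
grip_width: 0.0852
grasp_force: 0.0
```

```bash
cat >> h.py <<'E'
def pose():
    o=bot.get_obs(); q=R.from_quat(o["tool_rot"]).as_matrix()
    return np.array(o["eef_pos"])*1000, np.arctan2(q[1,0],q[0,0]), o
def plan(tx,ty,tz,yaw=None,start=None):
    "needed shift in tool axes (cm) with the present yaw, then turn"
    p,psi,o=pose()
    if start is not None: p,psi=np.array(start[:3]),start[3]
    d=np.array([tx,ty,tz])-p; c,s=np.cos(psi),np.sin(psi)
    print("tool shift cm",np.round([(d[0]*c+d[1]*s)/10,(d[0]*s-d[1]*c)/10,-d[2]/10],2),"turn",None if yaw is None else round(-((yaw-psi+np.pi/2)%np.pi-np.pi/2),3))
def st():
    p,psi,o=pose(); print(round(float(o["clock"]),2),np.round(p,1),"yaw",round(psi,3),"q",np.round(o["joint_pos"],2),"F",np.round(o["ft_force"],1),"w",round(float(o["grip_width"])*1000,1),"g",round(float(o["grasp_force"]),1))
E
python3 -c "
from h import *
st();plan(430,275,280,-.43)"
```

```text
2.23 [ 283.1 -210.7  251.6] yaw 0.425 q [-0.64 -0.06 -0.28  1.35  0.    2.08] F [0.9 0.6 1.1] w 85.2 g 0.0
tool shift cm [ 33.41 -38.19  -2.84] turn 0.855
```

Call:
{"fn": "carry_out", "kwargs": {
  "increments": [8.5, 0, 0, -0.4, -0.176, 8.5, 0, 0, -0.4, -0.176, 8.5, 0, 0, -0.4, -0.176, 8.5, 0, 0, -0.4, -0.176, 8.5, 0, 0, -0.4, -0.176]
}}

```text
clock: 2.85
eef_pos: [0.2829, -0.2121, 0.2716]
tool_rot: [0.793, 0.61, 0.0, 0.0]
ft_force: [-0.3, 0.0, 0.4]
grip_width: 0.085
grasp_force: 0.0
```

Call:
{"fn": "carry_out", "kwargs": {
  "increments": [8.5, 0, 0, -0.2, -0.176, 8.5, 0, 0, -0.2, -0.176, 8.5, 0, 0, -0.2, -0.176, 8.5, 0, 0, -0.2, -0.176, 8.5, 0, 0, -0.2, -0.176]
}}

```text
clock: 3.48
eef_pos: [0.2829, -0.2121, 0.2815]
tool_rot: [0.457, 0.889, -0.0, 0.0]
ft_force: [0.0, -0.8, -0.7]
grip_width: 0.0851
grasp_force: 0.0
```

Call:
{"fn": "carry_out", "kwargs": {
  "increments": [8.5, 0, 0, 0, -0.176, 8.5, 0, 0, 0, -0.176, 8.5, 0, 0, 0, -0.173, 8.5, 0, 0, 0, 0, 8.5, 0, 0, 0, 0]
}}

```text
clock: 4.1
eef_pos: [0.2829, -0.2121, 0.2814]
tool_rot: [0.215, 0.977, -0.0, 0.0]
ft_force: [0.2, -0.2, -0.5]
grip_width: 0.0845
grasp_force: 0.0
```

```bash
python3 -c "
from h import *
st();plan(430,275,280,-.43)"
```

```text
4.1 [ 282.9 -212.1  281.4] yaw 2.708 q [-0.64 -0.07 -0.21  1.43 -0.   -0.21] F [ 0.2 -0.2 -0.5] w 84.5 g 0.0
tool shift cm [ 7.1  50.39  0.14] turn -0.003
```

Call:
{"fn": "carry_out", "kwargs": {
  "increments": [8.5, 0.7, 5.0, 0, 0, 8.5, 0.7, 5.0, 0, 0, 8.5, 0.7, 5.0, 0, 0, 8.5, 0.7, 5.0, 0, 0, 8.5, 0.7, 5.0, 0, 0]
}}

```text
clock: 4.72
eef_pos: [0.3558, 0.0313, 0.2815]
tool_rot: [0.215, 0.977, 0.0, 0.001]
ft_force: [1.5, -0.9, 0.1]
grip_width: 0.0847
grasp_force: 0.0
```

Call:
{"fn": "carry_out", "kwargs": {
  "increments": [8.5, 0.7, 5.0, 0, 0, 8.5, 0.7, 5.0, 0, 0, 8.5, 0.7, 5.0, 0, 0, 8.5, 0.7, 5.0, 0, 0, 8.5, 0.1, 5.2, 0, 0]
}}

```text
clock: 5.35
eef_pos: [0.4345, 0.2726, 0.2814]
tool_rot: [0.214, 0.977, 0.0, 0.0]
ft_force: [0.4, -0.6, -0.2]
grip_width: 0.0848
grasp_force: 0.0
```

```bash
cat > look.py <<'E'
import sys
from h import *
name,out=sys.argv[1],sys.argv[2]; zlo,zhi=float(sys.argv[3]),float(sys.argv[4])
st(); p=bot.camera("wrist"); W=cloud(p)
if out!="-": cv2.imwrite("pics/"+out,p["pixels"])
for n in name.split(","):
    print(n,"place",[(round(d["p"],2),np.round(w(p,d["xyz"])*1000,1)) for d in bot.place_of(p,n)[:2]])
    for d in bot.regions_of(p,n)[:2]:
        try: print("  reg",round(d["p"],2),rect(W,d["mask"],zlo,zhi))
        except Exception as e: print("none")
m=(W[...,2]>zlo)&(W[...,2]<zhi)
m=cv2.morphologyEx(m.astype(np.uint8),cv2.MORPH_OPEN,np.ones((3,3)))>0
n,l,s,c=cv2.connectedComponentsWithStats(m.astype(np.uint8))
for i in range(1,n):
    if s[i,4]>400: print("slab",s[i],rect(W,l==i,zlo,zhi))
E
python3 look.py egg_cup w1.png .146 .155
```

```text
5.35 [434.5 272.6 281.4] yaw 2.71 q [ 0.56  0.25  0.15  1.47 -0.    0.99] F [ 0.4 -0.6 -0.2] w 84.8 g 0.0
egg_cup place [(0.64, array([431. , 272. ,  85.3]))]
  reg 0.95 (array([431.8, 270.8]), array([46.9, 46.3]), np.float64(-0.158), 616, np.float64(148.7))
```

View pics/w1.png

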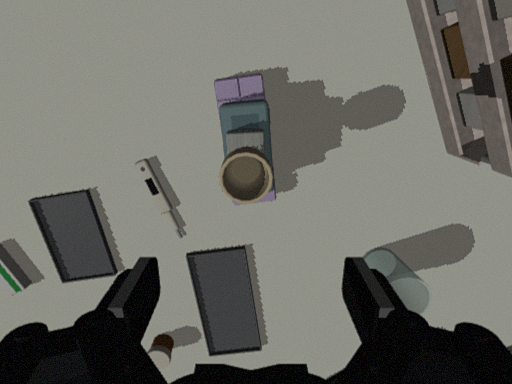

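Run:
```python
from h import *
p=bot.camera("wrist"); W=cloud(p)
for n,a,b in (("splitter",.08,.1),("inhaler_case",.055,.07),("organizer",.02,.032)):
    for d in bot.regions_of(p,n)[:2]: print(n,round(d["p"],2),rect(W,d["mask"],a,b))
plan(432,271,121,-.43)
```

```text
splitter 0.72 (array([411.9, 278. ]), array([39.8, 24.1]), np.float64(1.167), 728, np.float64(86.8))
inhaler_case 0.73 (array([424.8, 274.4]), array([102.2,  54.1]), np.float64(-0.344), 1650, np.float64(62.7))
inhaler_case 0.6 (array([0., 0.]), array([0., 0.]), np.float64(0.0), 0, np.float64(nan))
organizer 0.85 (array([423.2, 272.8]), array([155.5,  56.8]), np.float64(-0.313), 1263, np.float64(26.8))
tool shift cm [ 0.23  0.03 16.05] turn -0.002
  return _methods._mean(a, axis=axis, dtype=dtype,
  ret = ret.dtype.type(ret / rcount)
```

The wrist view shows the cup rim centred at (247,177), with the splitter, case and organizer below it, and nothing beside them that the fingers could hit. Next I'll descend and grip.

Call:
{"fn": "carry_out", "kwargs": {
  "increments": [8.5, 0.2, 0, 3.6, 0, 8.5, 0, 0, 3.6, 0, 8.5, 0, 0, 3.4, 0, 8.5, 0, 0, 3, 0, 8.5, 0, 0, 2.4, 0]
}}

```text
clock: 6.32
eef_pos: [0.4321, 0.2701, 0.1209]
tool_rot: [0.215, 0.977, -0.0, 0.0]
ft_force: [-0.2, 0.3, -0.0]
grip_width: 0.0853
grasp_force: 0.0
```

Call:
{"fn": "carry_out", "kwargs": {
  "increments": [5.6, 0, 0, 0, 0, 5.2, 0, 0, 0, 0, 4.9, 0, 0, 0, 0, 4.5, 0, 0, 0, 0, 4.0, 0, 0, 0, 0]
}}

```text
clock: 6.95
eef_pos: [0.4336, 0.272, 0.1232]
tool_rot: [0.214, 0.977, 0.001, 0.001]
ft_force: [-0.8, -2.4, 5.2]
grip_width: 0.0465
grasp_force: 61.0
```

Call:
{"fn": "carry_out", "kwargs": {
  "increments": [4, 0, 0, 0, 0, 4, 0, 0, 0, 0, 4.0, 0, 0, 0, 0, 4, 0, 0, -0.3, 0, 4, 0, 0, -0.7, 0]
}}

```text
clock: 7.58
eef_pos: [0.4322, 0.2715, 0.1314]
tool_rot: [0.214, 0.977, -0.0, -0.0]
ft_force: [-0.8, 0.1, -0.7]
grip_width: 0.0466
grasp_force: 61.5
```

```bash
python3 -c "
from h import *
st();plan(422,-262,250)"
```

```text
7.58 [432.2 271.5 131.4] yaw 2.711 q [ 0.56  0.33 -0.15  1.1   0.    0.99] F [-0.8  0.1 -0.7] w 46.6 g 61.5
tool shift cm [-21.35 -48.91 -11.86] turn None
```

Call:
{"fn": "carry_out", "kwargs": {
  "increments": [4, 0, 0, -1.5, 0, 4, 0, 0, -2.5, 0, 4, 0, 0, -3, 0, 4, -0.5, -1, -2, 0, 4, -1, -2.5, -1, 0]
}}

```text
clock: 8.2
eef_pos: [0.4324, 0.2343, 0.2337]
tool_rot: [0.213, 0.977, 0.001, 0.001]
ft_force: [-1.0, -0.5, -1.8]
grip_width: 0.0468
grasp_force: 61.7
```

Call:
{"fn": "carry_out", "kwargs": {
  "increments": [4, -1.9, -4.4, 0, 0, 4, -1.9, -4.4, 0, 0, 4, -1.9, -4.4, 0, 0, 4, -1.9, -4.4, 0, 0, 4, -1.9, -4.4, 0, 0]
}}

```text
clock: 8.82
eef_pos: [0.4261, -0.0075, 0.2325]
tool_rot: [0.214, 0.977, 0.0, 0.001]
ft_force: [1.3, 0.0, -1.8]
grip_width: 0.0466
grasp_force: 61.7
```

Call:
{"fn": "carry_out", "kwargs": {
  "increments": [4, -1.9, -4.4, 0, 0, 4, -1.9, -4.4, 0, 0, 4, -1.9, -4.4, 0, 0, 4, -1, -2.5, 0, 0, 4, 0, 0, 0, 0]
}}

```text
clock: 9.45
eef_pos: [0.4213, -0.1783, 0.2321]
tool_rot: [0.215, 0.977, -0.0, 0.001]
ft_force: [0.1, 0.6, -0.8]
grip_width: 0.0466
grasp_force: 61.8
```

```bash
python3 look.py saucer,egg_cup w2.png .010 .018; python3 -c "
from h import *
p=bot.camera('top');W=cloud(p)
cv2.imwrite('pics/t2.png',p['pixels'])
for d in bot.regions_of(p,'saucer')[:2]:print(rect(W,d['mask'],.002,.02))
plan(423,-262,60)"
```

```text
9.45 [ 421.3 -178.3  232.1] yaw 2.707 q [-0.4   0.16 -0.1   1.31  0.    0.03] F [ 0.1  0.6 -0.8] w 46.6 g 61.8
saucer place [(0.73, array([ 426.2, -262.6,    2.7]))]
  reg 0.97 (array([ 423.3, -262.9]), array([118.2, 115.3]), np.float64(-1.017), 2456, np.float64(11.7))
  reg 0.57 (array([ 641.3, -355.6]), array([74.5, 18.2]), np.float64(0.008), 397, np.float64(15.5))
egg_cup place [(0.95, array([ 418.3, -178.3,  194.6]))]
  reg 0.72 (array([0., 0.]), array([0., 0.]), np.float64(0.0), 0, np.float64(nan))
slab [ 270  125   42   70 1097] (array([ 446.9, -132.5]), array([76.5, 32. ]), np.float64(0.008), 1097, np.float64(17.0))
slab [ 135  140  101   96 2078] (array([ 423.5, -263.3]), array([118.4, 115.6]), np.float64(-1.027), 2078, np.float64(12.0))
tool shift cm [-3.73 -7.78 17.15] turn None
  return _methods._mean(a, axis=axis, dtype=dtype,
  ret = ret.dtype.type(ret / rcount)
```

Call:
{"fn": "carry_out", "kwargs": {
  "increments": [4, -1.8, -3.9, 0, 0, 4, -1.9, -3.9, 3, 0, 4, -0.1, 0, 4.5, 0, 4, 0, 0, 4.5, 0, 4, 0, 0, 4, 0]
}}

```text
clock: 10.42
eef_pos: [0.4232, -0.2628, 0.0698]
tool_rot: [0.213, 0.977, 0.0, -0.0]
ft_force: [0.6, 0.3, -1.2]
grip_width: 0.0471
grasp_force: 61.9
```

Call:
{"fn": "carry_out", "kwargs": {
  "increments": [4, 0, 0, 0.8, 0, 4, 0, 0, 0.4, 0, 4, 0, 0, 0.2, 0, 4, 0, 0, 0, 0, 4, 0, 0, 0, 0]
}}

```text
clock: 11.05
eef_pos: [0.4239, -0.2638, 0.0583]
tool_rot: [0.214, 0.977, -0.0, 0.001]
ft_force: [-0.1, 0.0, -1.5]
grip_width: 0.0468
grasp_force: 62.0
```

```bash
python3 -c "
from h import *
st();plan(424,-262.5,40)
p=bot.camera('wrist');W=cloud(p);cv2.imwrite('pics/w3.png',p['pixels'])
for d in bot.place_of(p,'egg_cup')[:2]+bot.place_of(p,'saucer')[:2]: print(d['p'],np.round(w(p,d['xyz'])*1000))"
```

```text
11.05 [ 423.9 -263.8   58.3] yaw 2.711 q [-0.56  0.38 -0.28  0.91 -0.   -0.13] F [-0.1  0.  -1.5] w 46.8 g 62.0
tool shift cm [0.04 0.12 1.83] turn None
0.8 [ 420. -260.   23.]
0.83 [ 425. -265.   -2.]
```

Call:
{"fn": "carry_out", "kwargs": {
  "increments": [4, 0, 0, 0.7, 0, 4, 0, 0, 0.5, 0, 4, 0, 0, 0.2, 0, 4, 0, 0, 0.1, 0, 4, 0, 0, 0, 0]
}}

```text
clock: 11.82
eef_pos: [0.4233, -0.2634, 0.0423]
tool_rot: [0.214, 0.977, -0.0, -0.0]
ft_force: [-0.8, 0.5, -1.0]
grip_width: 0.0469
grasp_force: 62.0
```

Call:
{"fn": "carry_out", "kwargs": {
  "increments": [4, 0, 0, 0.1, 0, 4, 0, 0, 0.1, 0, 4, 0, 0, 0.1, 0, 4, 0, 0, 0, 0, 4, 0, 0, 0, 0]
}}

```text
clock: 12.45
eef_pos: [0.4236, -0.2636, 0.0403]
tool_rot: [0.214, 0.977, -0.0, 0.001]
ft_force: [-0.9, 0.4, 5.3]
grip_width: 0.0467
grasp_force: 62.4
```

Call:
{"fn": "carry_out", "kwargs": {
  "increments": [4.8, 0, 0, 0, 0, 5.2, 0, 0, 0, 0, 5.8, 0, 0, 0, 0, 7, 0, 0, 0, 0, 8.5, 0, 0, 0, 0]
}}

```text
clock: 13.08
eef_pos: [0.4232, -0.2633, 0.0391]
tool_rot: [0.214, 0.977, 0.0, -0.0]
ft_force: [0.7, 0.2, 0.7]
grip_width: 0.0846
grasp_force: 0.0
```

Call:
{"fn": "carry_out", "kwargs": {
  "increments": [8.5, 0, 0, -0.5, 0, 8.5, 0, 0, -1.5, 0, 8.5, 0, 0, -4, 0, 8.5, 0, 0, -5, 0, 8.5, 0, 0, -5, 0]
}}

```text
clock: 13.7
eef_pos: [0.4232, -0.2634, 0.202]
tool_rot: [0.214, 0.977, -0.0, 0.001]
ft_force: [0.6, -0.3, -0.4]
grip_width: 0.0852
grasp_force: 0.0
```

```bash
python3 look.py egg_cup,saucer w4.png .062 .072;python3 -c "
from h import *
plan(423,272,250,-.404)"
```

```text
13.7 [ 423.2 -263.4  202. ] yaw 2.711 q [-0.56  0.25 -0.06  1.26 -0.   -0.13] F [ 0.6 -0.3 -0.4] w 85.2 g 0.0
egg_cup place [(0.93, array([ 423.7, -261.8,    2.2]))]
  reg 0.71 (array([ 422.6, -263.9]), array([47.3, 47. ]), np.float64(-0.634), 659, np.float64(65.6))
saucer place [(0.87, array([ 427. , -262.4,    1.3]))]
  reg 0.87 (array([ 417.3, -260.8]), array([47.3,  6.9]), np.float64(1.084), 6, np.float64(65.2))
slab [222 152  53  52 654] (array([ 422.5, -263.9]), array([47.6, 46.6]), np.float64(-0.416), 654, np.float64(65.7))
tool shift cm [22.37 48.64 -5.01] turn -0.027
```

Call:
{"fn": "carry_out", "kwargs": {
  "increments": [8.5, 1, 2, -3, -0.03, 8.5, 2, 4.4, -2, 0, 8.5, 2, 4.4, 0, 0, 8.5, 2, 4.4, 0, 0, 8.5, 2, 4.4, 0, 0]
}}

```text
clock: 14.58
eef_pos: [0.4163, -0.0463, 0.2479]
tool_rot: [0.199, 0.98, -0.0, -0.002]
ft_force: [1.0, 0.6, 0.4]
grip_width: 0.0845
grasp_force: 0.0
```

Call:
{"fn": "carry_out", "kwargs": {
  "increments": [8.5, 2, 4.4, 0, 0, 8.5, 2, 4.4, 0, 0, 8.5, 2, 4.4, 0, 0, 8.5, 2, 4.4, 0, 0, 8.5, 2, 4.4, 0, 0]
}}

```text
clock: 15.2
eef_pos: [0.4101, 0.1949, 0.2478]
tool_rot: [0.199, 0.98, -0.001, -0.001]
ft_force: [0.3, -0.2, 0.7]
grip_width: 0.0852
grasp_force: 0.0
```

Call:
{"fn": "carry_out", "kwargs": {
  "increments": [8.5, 2, 4.4, 0, 0, 8.5, 1.4, 2.6, 0, 0, 8.5, 0, 0, 0, 0, 8.5, 0, 0, 0, 0, 8.5, 0, 0, 0, 0]
}}

```text
clock: 15.82
eef_pos: [0.4072, 0.2703, 0.249]
tool_rot: [0.2, 0.98, -0.0, -0.0]
ft_force: [0.8, 0.2, 0.5]
grip_width: 0.0849
grasp_force: 0.0
```

```bash
python3 look.py splitter,inhaler_case w5.png .082 .095;python3 -c "
from h import *
plan(430,270,73,-.404)"
```

```text
15.82 [407.2 270.3 249. ] yaw 2.739 q [ 0.59  0.21  0.01  1.37 -0.    0.99] F [0.8 0.2 0.5] w 84.9 g 0.0
splitter place [(0.97, array([431.8, 271.3,  62.8]))]
  reg 0.59 (array([431.4, 269.8]), array([66.2, 39.5]), np.float64(-0.374), 2481, np.float64(87.0))
inhaler_case place [(0.71, array([427.3, 275.9,  26.6]))]
  reg 0.84 (array([419.5, 267.3]), array([65.2, 25.3]), np.float64(-1.101), 33, np.float64(86.3))
slab [ 484    0   28  159 1243] (array([421.3, 506.1]), array([145.4,   3.3]), np.float64(0.001), 1243, np.float64(89.2))
slab [ 238  161   41   63 2466] (array([431.9, 269.6]), array([64.9, 39.5]), np.float64(-0.378), 2466, np.float64(87.0))
tool shift cm [-2.11  0.79 17.65] turn 0.002
```

Call:
{"fn": "carry_out", "kwargs": {
  "increments": [8.5, -2.27, 0.9, 3, -0.025, 8.5, 0, 0, 4.5, 0, 8.5, 0, 0, 4.5, 0, 8.5, 0, 0, 3.5, 0, 8.5, 0, 0, 2, 0]
}}

```text
clock: 16.7
eef_pos: [0.4307, 0.27, 0.0723]
tool_rot: [0.187, 0.982, -0.001, -0.001]
ft_force: [-0.5, -0.1, 0.4]
grip_width: 0.0851
grasp_force: 0.0
```

Call:
{"fn": "carry_out", "kwargs": {
  "increments": [6, 0, 0, 0, 0, 5, 0, 0, 0, 0, 4.4, 0, 0, 0, 0, 4, 0, 0, 0, 0, 3.4, 0, 0, 0, 0]
}}

```text
clock: 17.32
eef_pos: [0.4323, 0.2711, 0.0757]
tool_rot: [0.187, 0.982, 0.0, 0.001]
ft_force: [-1.5, -1.6, 5.2]
grip_width: 0.0381
grasp_force: 61.1
```

Call:
{"fn": "carry_out", "kwargs": {
  "increments": [3.2, 0, 0, 0, 0, 3.2, 0, 0, 0, 0, 3.2, 0, 0, -0.2, 0, 3.2, 0, 0, -0.5, 0, 3.2, 0, 0, -1, 0]
}}

```text
clock: 17.95
eef_pos: [0.4313, 0.2708, 0.0913]
tool_rot: [0.187, 0.982, -0.0, -0.001]
ft_force: [-0.7, 0.3, -1.5]
grip_width: 0.0379
grasp_force: 60.4
```

```bash
python3 -c "
from h import *
st();plan(652,-161,250,-.573)
p=bot.camera('wrist');cv2.imwrite('pics/w6.png',p['pixels'])
for d in bot.place_of(p,'splitter')[:2]: print(d['p'],np.round(w(p,d['xyz'])*1000))
W=cloud(p)
for d in bot.regions_of(p,'inhaler_case')[:2]: print('case',rect(W,d['mask'],.055,.07))"
```

```text
17.95 [431.3 270.8  91.3] yaw 2.766 q [ 0.56  0.37 -0.21  1.    0.    0.94] F [-0.7  0.3 -1.5] w 37.9 g 60.4
tool shift cm [-36.37 -32.07 -15.87] turn 0.197
0.96 [434. 271.  79.]
case (array([396.9, 284. ]), array([54. , 44.6]), np.float64(1.247), 6258, np.float64(62.8))
```

Call:
{"fn": "carry_out", "kwargs": {
  "increments": [3.2, 0, 0, -2, 0, 3.2, 0, 0, -3, 0, 3.2, -0.6, -0.5, -3, 0, 3.2, -2, -1.7, -1, 0, 3.2, -3.4, -3.0, 0, 0]
}}

```text
clock: 18.73
eef_pos: [0.4693, 0.2012, 0.1826]
tool_rot: [0.185, 0.983, 0.001, 0.001]
ft_force: [1.1, 0.7, -2.4]
grip_width: 0.0382
grasp_force: 60.7
```

Call:
{"fn": "carry_out", "kwargs": {
  "increments": [3.2, -3.6, -3.2, 0, 0, 3.2, -3.6, -3.2, 0, 0, 3.2, -3.6, -3.2, 0, 0, 3.2, -3.6, -3.2, 0, 0, 3.2, -3.6, -3.2, 0, 0]
}}

```text
clock: 19.35
eef_pos: [0.5776, -0.0158, 0.1811]
tool_rot: [0.187, 0.982, 0.0, -0.0]
ft_force: [0.8, -0.3, -0.9]
grip_width: 0.0386
grasp_force: 60.6
```

Call:
{"fn": "carry_out", "kwargs": {
  "increments": [3.2, -2.6, -2.2, 0, 0.06, 3.2, -1.2, -1.0, 0, 0.06, 3.2, 0, 0, 0, 0.07, 3.2, 0, 0, 0, 0, 3.2, 0, 0, 0, 0]
}}

```text
clock: 19.98
eef_pos: [0.5996, -0.0577, 0.1813]
tool_rot: [0.278, 0.96, 0.0, -0.0]
ft_force: [0.3, -0.3, -1.0]
grip_width: 0.0385
grasp_force: 60.6
```

```bash
python3 look.py small_tray,splitter w7.png .005 .014; python3 -c "
from h import *
plan(652,-161,60,-.573)"
```

```text
19.98 [599.6 -57.7 181.3] yaw 2.578 q [-0.1   0.47  0.2   1.31  0.    0.47] F [ 0.3 -0.3 -1. ] w 38.5 g 60.6
small_tray place [(0.63, array([ 651.2, -162. ,   -0.8]))]
  reg 0.77 (array([ 626.7, -180.3]), array([100.4,  43.6]), np.float64(-1.065), 332, np.float64(8.4))
splitter place [(0.59, array([602.4, -56.5, 166.8]))]
  reg 0.87 (array([0., 0.]), array([0., 0.]), np.float64(0.0), 0, np.float64(nan))
slab [388   0  23 164 696] (array([609.5, 101.1]), array([147.5,  11.5]), np.float64(-0.351), 696, np.float64(8.5))
slab [489   8   9  85 455] (array([625. , 184.5]), array([72.7,  4.1]), np.float64(-0.284), 455, np.float64(8.3))
slab [157  13 101  75 486] (array([493.4, -44.1]), array([95.2, 47.9]), np.float64(0.572), 486, np.float64(8.6))
slab [   0   85   32  103 1775] (array([ 455.2, -233.4]), array([100. ,  34.6]), np.float64(-0.807), 1775, np.float64(10.5))
slab [410  94  90 107 796] (array([690.5, 121.3]), array([87.8, 86.9]), np.float64(1.276), 796, np.float64(8.3))
slab [392 259  75  44 515] (array([816.6,  43.2]), array([91.4,  4.6]), np.float64(-1.477), 515, np.float64(10.4))
slab [446 314  66  33 473] (array([915.6,  68.1]), array([81.4,  4.7]), np.float64(-1.569), 473, np.float64(9.8))
tool shift cm [-9.91 -5.9  12.14] turn 0.008
  return _methods._mean(a, axis=axis, dtype=dtype,
  ret = ret.dtype.type(ret / rcount)
```

Run:
```python
from h import *
p=bot.camera("wrist");W=cloud(p);img=p["pixels"].copy()
for d in bot.regions_of(p,"small_tray")[:2]:
    print(round(d["p"],2),rect(W,d["mask"],-.005,.015)); img[d["mask"]]=img[d["mask"]]//2+np.array([0,90,0],np.uint8)
cv2.imwrite("pics/w8.png",img)
p=bot.camera("top");W=cloud(p)
for n in ("small_tray","middle_tray","long_tray"):
    for d in bot.regions_of(p,n)[:2]: print(n,round(d["p"],2),rect(W,d["mask"],-.005,.015))
```

```text
0.85 (array([ 642.3, -172.8]), array([89.8, 52.1]), np.float64(-0.621), 2135, np.float64(2.1))
0.56 (array([ 456.5, -237.1]), array([108.1,  38.7]), np.float64(-0.8), 2430, np.float64(9.4))
small_tray 0.65 (array([ 255.6, -273.2]), array([98.1, 73.8]), np.float64(-0.657), 892, np.float64(1.9))
long_tray 0.57 (array([641.6, 137.1]), array([191.4,  88. ]), np.float64(-0.288), 1786, np.float64(3.4))
```

View pics/w8.png

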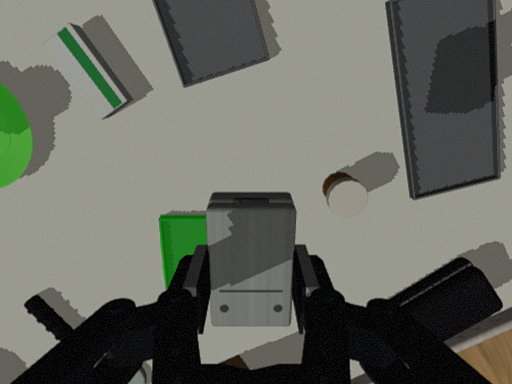

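The green-marked tray region shows at (160-207, 215-288), mostly hidden behind the held splitter. Its edges run parallel to the tool, and the splitter sits squarely between the fingers. I'll go on to the tray.

Call:
{"fn": "carry_out", "kwargs": {
  "increments": [3.2, -3.3, -2, 0, 0.01, 3.2, -3.3, -2, 2, 0, 3.2, -3.3, -1.9, 4, 0, 3.2, 0, 0, 4, 0, 3.2, 0, 0, 2.5, 0]
}}

```text
clock: 21.15
eef_pos: [0.6498, -0.1623, 0.0532]
tool_rot: [0.285, 0.959, -0.0, -0.002]
ft_force: [-0.5, 0.1, -1.2]
grip_width: 0.0384
grasp_force: 60.6
```

Run:
```python
from h import *
st();plan(651.5,-161.5,14,-.573)
p=bot.camera("wrist");W=cloud(p);img=p["pixels"].copy()
for d in bot.regions_of(p,"small_tray")[:1]:
    print(round(d["p"],2),rect(W,d["mask"],-.005,.015))
    q=W[d["mask"]]; q=q[q[:,2]<.015]; t=-.573; print("along",np.percentile(q[:,0]*np.cos(t)+q[:,1]*np.sin(t),[.5,99.5]),"across",np.percentile(-q[:,0]*np.sin(t)+q[:,1]*np.cos(t),[.5,99.5]))
t=-.573;print(651.5*np.cos(t)-161.5*np.sin(t), -651.5*np.sin(t)-161.5*np.cos(t))
cv2.imwrite("pics/w9.png",img)
```

```text
21.15 [ 649.8 -162.3   53.2] yaw 2.564 q [-0.24  0.69  0.24  1.13  0.    0.33] F [-0.5  0.1 -1.2] w 38.4 g 60.6
tool shift cm [-0.1   0.16  3.92] turn -0.004
0.82 (array([ 638.6, -156. ]), array([72.9, 63.1]), np.float64(1.008), 5963, np.float64(2.2))
along [0.58979334 0.65034624] across [0.18121966 0.24959582]
634.999391923554 217.5092463706238
```

View pics/w9.png

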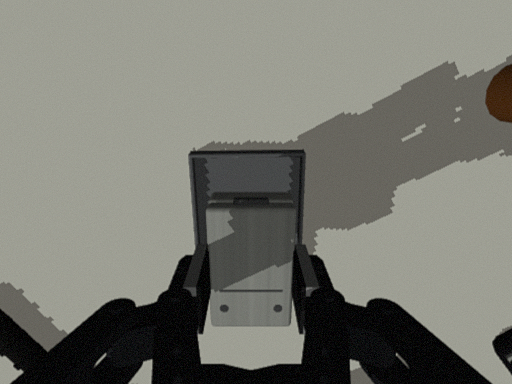

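The tray rim at (190-305, 150) is symmetric about the splitter. Lowering.

Call:
{"fn": "carry_out", "kwargs": {
  "increments": [3.2, 0, 0, 1.5, 0, 3.2, 0, 0, 1.2, 0, 3.2, 0, 0, 0.5, 0, 3.2, 0, 0, 0.2, 0, 3.2, 0, 0, 0, 0]
}}

```text
clock: 21.88
eef_pos: [0.6514, -0.1618, 0.0227]
tool_rot: [0.284, 0.959, -0.0, 0.0]
ft_force: [0.6, 0.4, -1.8]
grip_width: 0.0381
grasp_force: 60.6
```

Call:
{"fn": "carry_out", "kwargs": {
  "increments": [3.2, 0, 0, 0.1, 0, 3.2, 0, 0, 0.1, 0, 3.2, 0, 0, 0.1, 0, 3.2, 0, 0, 0, 0, 3.2, 0, 0, 0, 0]
}}

```text
clock: 22.5
eef_pos: [0.6512, -0.1618, 0.0193]
tool_rot: [0.284, 0.959, -0.0, -0.0]
ft_force: [-0.0, 0.3, -0.6]
grip_width: 0.0383
grasp_force: 60.6
```

Call:
{"fn": "carry_out", "kwargs": {
  "increments": [3.2, 0, 0, 0.2, 0, 3.2, 0, 0, 0.1, 0, 3.2, 0, 0, 0.1, 0, 3.2, 0, 0, 0, 0, 3.2, 0, 0, 0, 0]
}}

```text
clock: 23.12
eef_pos: [0.6512, -0.1617, 0.0153]
tool_rot: [0.284, 0.959, 0.0, 0.0]
ft_force: [-0.5, -0.9, -1.3]
grip_width: 0.0383
grasp_force: 60.6
```

Call:
{"fn": "carry_out", "kwargs": {
  "increments": [3.2, 0, 0, 0.1, 0, 3.2, 0, 0, 0, 0, 3.2, 0, 0, 0, 0, 3.2, 0, 0, 0, 0, 3.2, 0, 0, 0, 0]
}}

```text
clock: 23.75
eef_pos: [0.6513, -0.1618, 0.0147]
tool_rot: [0.284, 0.959, 0.0, 0.0]
ft_force: [-0.8, 1.6, 3.0]
grip_width: 0.0383
grasp_force: 61.1
```

Call:
{"fn": "carry_out", "kwargs": {
  "increments": [3.9, 0, 0, 0, 0, 4.4, 0, 0, 0, 0, 5, 0, 0, 0, 0, 6.5, 0, 0, 0, 0, 8, 0, 0, 0, 0]
}}

```text
clock: 24.38
eef_pos: [0.6512, -0.1617, 0.0141]
tool_rot: [0.284, 0.959, -0.0, -0.0]
ft_force: [-0.3, 0.2, -0.3]
grip_width: 0.0795
grasp_force: 0.0
```

Call:
{"fn": "carry_out", "kwargs": {
  "increments": [8.5, 0, 0, -0.5, 0, 8.5, 0, 0, -1.5, 0, 8.5, 0, 0, -4, 0, 8.5, 0, 0, -5, 0, 8.5, 0, 0, -5, 0]
}}

```text
clock: 25.0
eef_pos: [0.6512, -0.1617, 0.1773]
tool_rot: [0.284, 0.959, 0.0, 0.001]
ft_force: [1.1, 0.3, -0.1]
grip_width: 0.0847
grasp_force: 0.0
```

```bash
python3 look.py splitter,small_tray w10.png .022 .032;python3 -c "
from h import *
p=bot.camera('wrist');W=cloud(p)
for d in bot.regions_of(p,'small_tray')[:1]: print(rect(W,d['mask'],-.005,.015))
plan(420,276,220,-.344)"
```

```text
25.0 [ 651.2 -161.7  177.3] yaw 2.566 q [-0.24  0.61  0.43  1.39 -0.    0.33] F [ 1.1  0.3 -0.1] w 84.7 g 0.0
splitter place [(0.89, array([ 652.6, -159.7,    1.1]))]
  reg 0.65 (array([ 651.6, -160. ]), array([66.1, 40. ]), np.float64(-0.577), 2805, np.float64(26.0))
small_tray place []
  reg 0.56 (array([ 652.7, -160.9]), array([62.3, 40. ]), np.float64(-0.581), 27, np.float64(25.3))
slab [ 229  141   44   66 2799] (array([ 652.5, -160.7]), array([63.9, 40. ]), np.float64(-0.574), 2799, np.float64(26.0))
slab [421 206  91  65 719] (array([823.4, -16.9]), array([104.1,   7.8]), np.float64(-1.408), 719, np.float64(28.1))
slab [157 303 139  67 848] (array([ 795.3, -291.6]), array([181.8,   6.7]), np.float64(1.494), 848, np.float64(26.9))
(array([ 651.8, -164.1]), array([94.1, 70.7]), np.float64(-0.544), 3555, np.float64(2.4))
tool shift cm [43.14 24.16 -4.69] turn -0.232
```

Call:
{"fn": "carry_out", "kwargs": {
  "increments": [8.5, 2.3, 1.2, -3, 0, 8.5, 4.3, 2.4, -2, 0, 8.5, 4.3, 2.4, 0, 0, 8.5, 4.3, 2.4, 0, 0, 8.5, 4.3, 2.4, 0, 0]
}}

```text
clock: 25.98
eef_pos: [0.5447, 0.0362, 0.2228]
tool_rot: [0.284, 0.959, -0.0, -0.001]
ft_force: [0.4, 0.5, 0.8]
grip_width: 0.0852
grasp_force: 0.0
```

Call:
{"fn": "carry_out", "kwargs": {
  "increments": [8.5, 4.3, 2.4, 0, 0, 8.5, 4.3, 2.4, 0, 0, 8.5, 4.3, 2.4, 0, 0, 8.5, 4.3, 2.4, 0, 0, 8.5, 4.3, 2.4, 0, 0]
}}

```text
clock: 26.6
eef_pos: [0.4298, 0.2536, 0.2229]
tool_rot: [0.284, 0.959, -0.001, -0.001]
ft_force: [0.7, 0.8, 0.5]
grip_width: 0.0851
grasp_force: 0.0
```

Call:
{"fn": "carry_out", "kwargs": {
  "increments": [8.5, 2.2, 1.4, 0, -0.12, 8.5, 0, 0, 0, -0.11, 8.5, 0, 0, 0, 0, 8.5, 0, 0, 0, 0, 8.5, 0, 0, 0, 0]
}}

```text
clock: 27.22
eef_pos: [0.4207, 0.276, 0.224]
tool_rot: [0.173, 0.985, -0.0, -0.0]
ft_force: [0.2, -0.4, 0.4]
grip_width: 0.0849
grasp_force: 0.0
```

```bash
python3 look.py inhaler_case,organizer w11.png .058 .068;python3 -c "
from h import *
plan(425,274,38,-.344)
p=bot.camera('wrist');W=cloud(p)
for d in bot.regions_of(p,'organizer')[:1]: print(rect(W,d['mask'],.02,.032))"
```

```text
27.23 [420.7 276.  224. ] yaw 2.794 q [ 0.58  0.25 -0.    1.32  0.    0.93] F [ 0.2 -0.4  0.4] w 84.9 g 0.0
inhaler_case place [(0.89, array([428.8, 271.7,  25.8]))]
  reg 0.72 (array([425.1, 274.2]), array([103.1,  53.9]), np.float64(-0.343), 5527, np.float64(63.0))
organizer place []
  reg 0.72 (array([429.4, 257.3]), array([108.4,  29.1]), np.float64(0.135), 27, np.float64(61.5))
slab [ 221  122   57  103 5553] (array([425.2, 274.3]), array([103.2,  53.7]), np.float64(-0.341), 5553, np.float64(63.0))
tool shift cm [-0.48 -0.07 18.64] turn -0.003
(array([424.3, 272.4]), array([157.6,  57.3]), np.float64(-0.308), 1972, np.float64(26.8))
```

Call:
{"fn": "carry_out", "kwargs": {
  "increments": [8.5, -0.5, -0.1, 3.5, 0, 8.5, 0, 0, 5, 0, 8.5, 0, 0, 4.6, 0, 8.5, 0, 0, 3.5, 0, 8.5, 0, 0, 2, 0]
}}

```text
clock: 28.2
eef_pos: [0.4238, 0.2731, 0.0363]
tool_rot: [0.172, 0.985, -0.001, -0.001]
ft_force: [-0.1, -0.3, 0.1]
grip_width: 0.0846
grasp_force: 0.0
```

Call:
{"fn": "carry_out", "kwargs": {
  "increments": [7, 0, 0, 0, 0, 6.2, 0, 0, 0, 0, 5.7, 0, 0, 0, 0, 5.2, 0, 0, 0, 0, 4.8, 0, 0, 0, 0]
}}

```text
clock: 28.82
eef_pos: [0.4259, 0.2742, 0.0399]
tool_rot: [0.172, 0.985, 0.001, 0.001]
ft_force: [-0.5, -1.2, 6.2]
grip_width: 0.053
grasp_force: 61.7
```

Call:
{"fn": "carry_out", "kwargs": {
  "increments": [4.8, 0, 0, 0, 0, 4.8, 0, 0, 0, 0, 4.8, 0, 0, -0.2, 0, 4.8, 0, 0, -0.5, 0, 4.8, 0, 0, -1, 0]
}}

```text
clock: 29.45
eef_pos: [0.4245, 0.2736, 0.0553]
tool_rot: [0.172, 0.985, -0.0, -0.001]
ft_force: [0.3, 0.6, 0.1]
grip_width: 0.053
grasp_force: 62.9
```

```bash
python3 -c "
from h import *
st();plan(450,-8,190,-.274)
p=bot.camera('wrist')
for d in bot.place_of(p,'inhaler_case')[:2]: print(d['p'],np.round(w(p,d['xyz'])*1000))"
```

```text
29.45 [424.5 273.6  55.3] yaw 2.796 q [ 0.57  0.4  -0.26  0.91  0.    0.92] F [0.3 0.6 0.1] w 53.0 g 62.9
tool shift cm [-11.94 -25.63 -13.47] turn -0.072
0.96 [426. 275.  44.]
```

Call:
{"fn": "carry_out", "kwargs": {
  "increments": [4.8, 0, 0, -2, 0, 4.8, 0, 0, -4, 0, 4.8, 0, 0, -4, -0.07, 4.8, -1, -2, -3, 0, 4.8, -2, -4, -0.5, 0]
}}

```text
clock: 30.18
eef_pos: [0.4392, 0.2091, 0.1931]
tool_rot: [0.136, 0.991, 0.002, 0.003]
ft_force: [0.8, -0.9, -0.3]
grip_width: 0.0529
grasp_force: 63.3
```

Call:
{"fn": "carry_out", "kwargs": {
  "increments": [4.8, -1.8, -3.9, 0, 0, 4.8, -1, -2, 0, 0, 4.8, 0, 0, 0, 0, 4.8, 0, 0, 0, 0, 4.8, 0, 0, 0, 0]
}}

```text
clock: 30.8
eef_pos: [0.4482, 0.1444, 0.1902]
tool_rot: [0.137, 0.991, 0.0, -0.0]
ft_force: [-0.0, 0.2, -1.6]
grip_width: 0.0529
grasp_force: 63.3
```

Run:
```python
from h import *
st()
p=bot.camera("wrist");W=cloud(p);img=p["pixels"].copy()
for d in bot.place_of(p,"middle_tray")[:2]: print(d["p"],np.round(w(p,d["xyz"])*1000))
for d in bot.regions_of(p,"middle_tray")[:2]:
    print(round(d["p"],2),rect(W,d["mask"],-.005,.015),rect(W,d["mask"],.005,.015)); img[d["mask"]]=img[d["mask"]]//2+np.array([0,90,0],np.uint8)
for d in bot.regions_of(p,"organizer")[:2]: print("org",round(d["p"],2),rect(W,d["mask"],.02,.032))
for d in bot.place_of(p,"inhaler_case")[:2]: print(d['p'],np.round(w(p,d['xyz'])*1000))
cv2.imwrite("pics/w12.png",img)
plan(450,-8,60,-.274)
```

```text
30.8 [448.2 144.4 190.2] yaw 2.867 q [ 0.31  0.21 -0.15  1.22  0.    0.59] F [-0.   0.2 -1.6] w 52.9 g 63.3
0.72 [450. -11.  -2.]
0.63 (array([451.5, -12.8]), array([141.7,  89. ]), np.float64(-0.251), 9557, np.float64(2.1)) (array([448.9, -10.4]), array([134.4,  83.8]), np.float64(-0.263), 1232, np.float64(8.2))
org 0.79 (array([425.2, 272.9]), array([159.2,  58.9]), np.float64(-0.298), 11163, np.float64(26.9))
org 0.17 (array([0., 0.]), array([0., 0.]), np.float64(0.0), 0, np.float64(nan))
0.64 [448. 146. 177.]
tool shift cm [ -4.29 -14.58  13.02] turn -0.001
  return _methods._mean(a, axis=axis, dtype=dtype,
  ret = ret.dtype.type(ret / rcount)
```

View pics/w12.png

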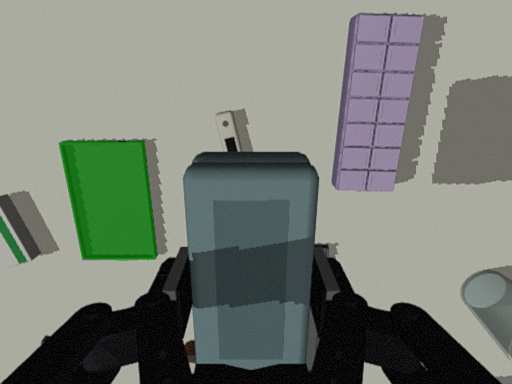

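The tray (green) at (60-157, 140-260) is clear of its neighbours, the organizer stands undisturbed, and the case is held squarely.

Call:
{"fn": "carry_out", "kwargs": {
  "increments": [4.8, -0.9, -3, 0, 0, 4.8, -1.4, -4.9, 0, 0, 4.8, -1.4, -4.9, 3, -0.005, 4.8, -0.7, -2, 5, 0, 4.8, 0, 0, 4.5, 0]
}}

```text
clock: 31.68
eef_pos: [0.4509, -0.0124, 0.0643]
tool_rot: [0.137, 0.991, -0.0, 0.001]
ft_force: [1.2, 0.7, -1.3]
grip_width: 0.0527
grasp_force: 63.4
```

Call:
{"fn": "carry_out", "kwargs": {
  "increments": [4.8, 0, 0, 2, 0, 4.8, 0, 0, 0.8, 0, 4.8, 0, 0, 0, 0, 4.8, 0, 0, 0, 0, 4.8, 0, 0, 0, 0]
}}

```text
clock: 32.3
eef_pos: [0.4515, -0.0107, 0.0383]
tool_rot: [0.135, 0.991, 0.0, 0.001]
ft_force: [-0.3, -0.1, -0.7]
grip_width: 0.0529
grasp_force: 63.4
```

```bash
python3 -c "
from h import *
st();plan(449,-10.2,14,-.267)
p=bot.camera('wrist')
for d in bot.place_of(p,'inhaler_case')[:2]: print(d['p'],np.round(w(p,d['xyz'])*1000))"
```

```text
32.3 [451.5 -10.7  38.3] yaw 2.871 q [-0.02  0.33 -0.43  0.81 -0.    0.25] F [-0.3 -0.1 -0.7] w 52.9 g 63.4
tool shift cm [ 0.25 -0.01  2.43] turn -0.004
0.7 [451. -10.  27.]
```

Call:
{"fn": "carry_out", "kwargs": {
  "increments": [4.8, 0.2, 0, 1, 0, 4.8, 0, 0, 0.7, 0, 4.8, 0, 0, 0.3, 0, 4.8, 0, 0, 0.1, 0, 4.8, 0, 0, 0, 0]
}}

```text
clock: 33.02
eef_pos: [0.4487, -0.0103, 0.0163]
tool_rot: [0.135, 0.991, 0.0, -0.0]
ft_force: [0.2, 0.5, -1.4]
grip_width: 0.053
grasp_force: 63.4
```

Call:
{"fn": "carry_out", "kwargs": {
  "increments": [4.8, 0, 0, 0.1, 0, 4.8, 0, 0, 0.1, 0, 4.8, 0, 0, 0, 0, 4.8, 0, 0, 0, 0, 4.8, 0, 0, 0, 0]
}}

```text
clock: 33.65
eef_pos: [0.4488, -0.0103, 0.0149]
tool_rot: [0.135, 0.991, 0.0, 0.0]
ft_force: [-2.8, -0.1, 4.9]
grip_width: 0.0529
grasp_force: 64.1
```

Contact. Release, lift, and check.

Call:
{"fn": "carry_out", "kwargs": {
  "increments": [5.4, 0, 0, 0, 0, 5.9, 0, 0, 0, 0, 6.5, 0, 0, 0, 0, 7.5, 0, 0, 0, 0, 8.5, 0, 0, 0, 0]
}}

```text
clock: 34.28
eef_pos: [0.4486, -0.0103, 0.0142]
tool_rot: [0.135, 0.991, -0.0, -0.0]
ft_force: [-0.4, 0.2, -0.3]
grip_width: 0.0848
grasp_force: 0.0
```

Call:
{"fn": "carry_out", "kwargs": {
  "increments": [8.5, 0, 0, -0.5, 0, 8.5, 0, 0, -1.5, 0, 8.5, 0, 0, -4, 0, 8.5, 0, 0, -5, 0, 8.5, 0, 0, -5, 0]
}}

```text
clock: 34.9
eef_pos: [0.4483, -0.0103, 0.1761]
tool_rot: [0.135, 0.991, 0.0, 0.0]
ft_force: [1.3, 0.6, -0.3]
grip_width: 0.0855
grasp_force: 0.0
```

```bash
python3 look.py inhaler_case,middle_tray w13.png .034 .044;python3 -c "
from h import *
p=bot.camera('wrist');W=cloud(p)
for d in bot.regions_of(p,'middle_tray')[:1]: print(rect(W,d['mask'],.005,.015))
plan(424,273,200,-.298)"
```

```text
34.9 [448.3 -10.3 176.1] yaw 2.871 q [-0.02  0.17 -0.23  1.17  0.    0.25] F [ 1.3  0.6 -0.3] w 85.5 g 0.0
inhaler_case place [(0.96, array([ 4.5e+02, -1.3e+01, -3.0e-01]))]
  reg 0.98 (array([449.3,  -9.1]), array([103.6,  53.6]), np.float64(-0.27), 6375, np.float64(38.0))
middle_tray place []
  reg 0.95 (array([458.9, -11.8]), array([80.4, 53.2]), np.float64(-0.277), 18, np.float64(34.7))
slab [ 220  120   62  111 6400] (array([449.4,  -9. ]), array([103.6,  53.1]), np.float64(-0.267), 6400, np.float64(38.0))
slab [302 342  34  28 739] (array([668.1,   8.9]), array([37.2, 37.1]), np.float64(1.292), 739, np.float64(37.0))
(array([448.6, -10.6]), array([133.4,  83.1]), np.float64(-0.265), 1022, np.float64(8.7))
tool shift cm [ 9.83 26.67 -2.71] turn 0.027
```

Good. Now the organizer.

Call:
{"fn": "carry_out", "kwargs": {
  "increments": [8.5, 1, 2.7, -2, 0.027, 8.5, 1.7, 4.6, -1, 0, 8.5, 1.7, 4.6, 0, 0, 8.5, 1.7, 4.6, 0, 0, 8.5, 1.7, 4.6, 0, 0]
}}

```text
clock: 35.88
eef_pos: [0.434, 0.2153, 0.2026]
tool_rot: [0.148, 0.989, -0.001, -0.001]
ft_force: [0.6, -0.6, 0.3]
grip_width: 0.0849
grasp_force: 0.0
```

Call:
{"fn": "carry_out", "kwargs": {
  "increments": [8.5, 1.7, 4.6, 0, 0, 8.5, 0.4, 1, 0, 0, 8.5, 0, 0, 0, 0, 8.5, 0, 0, 0, 0, 8.5, 0, 0, 0, 0]
}}

```text
clock: 36.5
eef_pos: [0.4317, 0.2726, 0.2043]
tool_rot: [0.149, 0.989, -0.0, -0.0]
ft_force: [0.0, 0.5, 1.1]
grip_width: 0.0847
grasp_force: 0.0
```

```bash
python3 look.py organizer - .023 .032;python3 -c "
from h import *
plan(424.7,273,12,-.3)
p=bot.camera('wrist');W=cloud(p)
for d in bot.regions_of(p,'long_tray')[:1]: print('tray',rect(W,d['mask'],.005,.015))"
```

```text
36.5 [431.7 272.6 204.3] yaw 2.842 q [ 0.56  0.27 -0.02  1.28 -0.    0.86] F [0.  0.5 1.1] w 84.7 g 0.0
organizer place [(0.87, array([429.1, 274.9,  -3.6])), (0.7, array([643.1, 136.1,  -1.5]))]
  reg 0.79 (array([424.7, 272.9]), array([155. ,  57.7]), np.float64(-0.303), 7891, np.float64(26.9))
slab [ 477    0   35  210 1860] (array([449.4, 507.9]), array([203.3,  19.9]), np.float64(0.071), 1860, np.float64(28.5))
slab [ 219   80   58  151 7665] (array([425.2, 273. ]), array([154.5,  56.2]), np.float64(-0.288), 7665, np.float64(26.9))
slab [ 17 211  30  79 401] (array([453.4,  17.5]), array([99.1,  6.8]), np.float64(-0.223), 401, np.float64(28.2))
tool shift cm [ 0.67 -0.22 19.25] turn 0.001
tray (array([629.8, 139.8]), array([165.8,  87.2]), np.float64(-0.295), 616, np.float64(8.3))
```

Call:
{"fn": "carry_out", "kwargs": {
  "increments": [8.5, 0.7, -0.2, 3.5, 0, 8.5, 0, 0, 5, 0, 8.5, 0, 0, 5, 0, 8.5, 0, 0, 3.8, 0, 8.5, 0, 0, 2, 0]
}}

```text
clock: 37.38
eef_pos: [0.4229, 0.2731, 0.0091]
tool_rot: [0.148, 0.989, -0.001, -0.001]
ft_force: [-1.0, -0.3, 1.2]
grip_width: 0.0847
grasp_force: 0.0
```

Call:
{"fn": "carry_out", "kwargs": {
  "increments": [7.2, 0, 0, 0, 0, 6.6, 0, 0, 0, 0, 6.1, 0, 0, 0, 0, 5.6, 0, 0, 0, 0, 5.2, 0, 0, 0, 0]
}}

```text
clock: 38.0
eef_pos: [0.4251, 0.2742, 0.0132]
tool_rot: [0.148, 0.989, 0.0, 0.001]
ft_force: [-0.8, -1.8, 6.2]
grip_width: 0.0558
grasp_force: 62.3
```

Call:
{"fn": "carry_out", "kwargs": {
  "increments": [5.2, 0, 0, 0, 0, 5.2, 0, 0, 0, 0, 5.2, 0, 0, -0.2, 0, 5.2, 0, 0, -0.5, 0, 5.2, 0, 0, -1, 0]
}}

```text
clock: 38.62
eef_pos: [0.4239, 0.2739, 0.0285]
tool_rot: [0.148, 0.989, -0.0, -0.0]
ft_force: [0.2, 0.9, -1.4]
grip_width: 0.0562
grasp_force: 63.8
```

```bash
python3 -c "
from h import *
st();plan(641,137,130,-.29)
p=bot.camera('wrist')
for d in bot.place_of(p,'organizer')[:2]: print(d['p'],np.round(w(p,d['xyz'])*1000))"
```

```text
38.62 [423.9 273.9  28.5] yaw 2.844 q [ 0.57  0.43 -0.29  0.84  0.    0.87] F [ 0.2  0.9 -1.4] w 56.2 g 63.8
tool shift cm [-24.78  -6.72 -10.15] turn -0.008
0.86 [428. 276.  16.]
```

Call:
{"fn": "carry_out", "kwargs": {
  "increments": [5.2, 0, 0, -2, 0, 5.2, 0, 0, -4, 0, 5.2, 0, 0, -5, 0, 5.2, 0, 0, -3, 0, 5.2, -1, -0.2, -1, 0]
}}

```text
clock: 39.35
eef_pos: [0.4342, 0.27, 0.1805]
tool_rot: [0.148, 0.989, 0.001, 0.002]
ft_force: [0.6, -0.5, -2.4]
grip_width: 0.056
grasp_force: 64.2
```

Call:
{"fn": "carry_out", "kwargs": {
  "increments": [5.2, -3, -0.8, 0, -0.008, 5.2, -3, -0.8, 0, 0, 5.2, -2, -0.5, 0, 0, 5.2, 0, 0, 0, 0, 5.2, 0, 0, 0, 0]
}}

```text
clock: 39.98
eef_pos: [0.503, 0.226, 0.1775]
tool_rot: [0.144, 0.99, -0.0, -0.001]
ft_force: [0.1, 0.5, -2.0]
grip_width: 0.0558
grasp_force: 64.2
```

Run:
```python
from h import *
st()
for c in ("top","scene","wrist"):
    p=bot.camera(c);W=cloud(p)
    print(c,[(round(d["p"],2),np.round(w(p,d["xyz"])*1000)) for d in bot.place_of(p,"long_tray")[:2]])
    for d in bot.regions_of(p,"long_tray")[:1]: print(round(d["p"],2),rect(W,d["mask"],-.005,.015),rect(W,d["mask"],.005,.015))
for d in bot.place_of(p,"organizer")[:2]: print(d['p'],np.round(w(p,d['xyz'])*1000))
img=p["pixels"];cv2.imwrite("pics/w14.png",img)
plan(641,137,60,-.29)
```

```text
39.98 [503.  226.  177.5] yaw 2.852 q [0.42 0.37 0.04 1.25 0.   0.71] F [ 0.1  0.5 -2. ] w 55.8 g 64.2
top [(0.91, array([643., 137.,   3.])), (0.28, array([503., 227., 165.]))]
0.65 (array([642.8, 138.9]), array([193.1,  91.8]), np.float64(-0.306), 1748, np.float64(3.3)) (array([640.7, 137. ]), array([190.2,  86.9]), np.float64(-0.303), 459, np.float64(6.5))
scene [(0.8, array([640., 139.,  -6.])), (0.63, array([ 652., -163.,    3.]))]
0.89 (array([639.4, 139.8]), array([203.9,  89.2]), np.float64(-0.302), 1572, np.float64(3.4)) (array([643.6, 137.1]), array([194.4,  87.1]), np.float64(-0.295), 377, np.float64(6.7))
wrist []
0.72 (array([632.8, 109. ]), array([189.1,  23.7]), np.float64(-0.26), 1166, np.float64(2.1)) (array([632. , 105.9]), array([188.8,  22.4]), np.float64(-0.29), 152, np.float64(8.2))
tool shift cm [-15.71  -4.63  11.85] turn 0.001
```

View pics/w14.png

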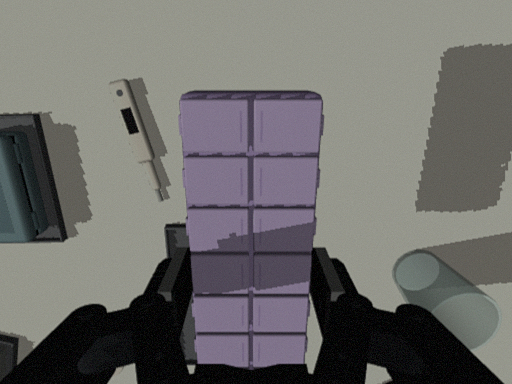

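The held organizer sits level and centred between the fingers. The tray lies partly hidden ahead of it at (165,225). Moving over the tray.

Call:
{"fn": "carry_out", "kwargs": {
  "increments": [5.2, -2.5, -0.7, 0, 0.006, 5.2, -4.4, -1.3, 0, 0, 5.2, -4.4, -1.3, 0, 0, 5.2, -3.5, -1, 2, 0, 5.2, -1, -0.25, 4, 0]
}}

```text
clock: 41.1
eef_pos: [0.6455, 0.1352, 0.1196]
tool_rot: [0.149, 0.989, 0.001, 0.003]
ft_force: [-0.6, 0.4, -1.0]
grip_width: 0.0558
grasp_force: 64.2
```

Call:
{"fn": "carry_out", "kwargs": {
  "increments": [5.2, 0, 0, 4, 0, 5.2, 0, 0, 2, 0, 5.2, 0, 0, 0, 0, 5.2, 0, 0, 0, 0, 5.2, 0, 0, 0, 0]
}}

```text
clock: 41.72
eef_pos: [0.643, 0.1369, 0.0602]
tool_rot: [0.147, 0.989, 0.001, 0.002]
ft_force: [0.0, -0.4, -1.6]
grip_width: 0.0556
grasp_force: 64.2
```

Run:
```python
from h import *
st(); t=-.297; u=np.array([np.cos(t),np.sin(t)]);n=np.array([-u[1],u[0]])
p=bot.camera("wrist");W=cloud(p);cv2.imwrite("pics/w15.png",p["pixels"])
for d in bot.place_of(p,"organizer")[:2]: print(round(d["p"],2),np.round(w(p,d["xyz"])*1000))
for d in bot.regions_of(p,"long_tray")[:1]:
    q=W[d["mask"]]*1000; q=q[(q[:,2]<15)&(q[:,2]>5)][:,:2]; print(len(q),"along",np.percentile(q@u,[1,99]),"across",np.percentile(q@n,[1,99]))
for d in bot.regions_of(p,"organizer")[:1]:
    q=W[d["mask"]]*1000; q=q[q[:,2]>60][:,:2]; print("org along",np.percentile(q@u,[1,99]),"across",np.percentile(q@n,[1,99]),rect(W,d["mask"],.05,.2))
c=np.array([641.5,137.3]);print(c@u,c@n); plan(641.5,137.3,15,-.297)
```

```text
41.73 [643.  136.9  60.2] yaw 2.846 q [ 0.21  0.66  0.2   1.11 -0.    0.51] F [ 0.  -0.4 -1.6] w 55.6 g 64.2
0.95 [647. 137.  43.]
1987 along [479.23642433 665.24489556] across [274.21473126 360.27794539]
org along [495.90397653 626.72277609] across [293.33150206 347.58833515] (array([634.9, 140.7]), array([141.5,  58.4]), np.float64(-0.296), 34766, np.float64(73.7))
573.2330884651991 319.02565145870204
tool shift cm [0.08 0.03 4.43] turn 0.001
```

View pics/w15.png

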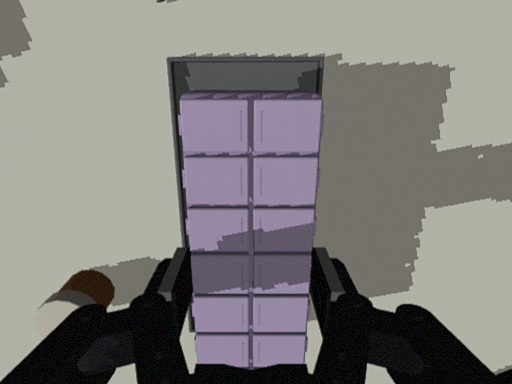

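Tray rim spans (168-323, 58) and the organizer is about 3 mm too far to the right. The pill bottle at (75,300) is clear. Correct and lower.

Call:
{"fn": "carry_out", "kwargs": {
  "increments": [5.2, 0.1, -0.25, 1.5, 0, 5.2, 0, 0, 1.4, 0, 5.2, 0, 0, 0.7, 0, 5.2, 0, 0, 0.3, 0, 5.2, 0, 0, 0, 0]
}}

```text
clock: 42.55
eef_pos: [0.64, 0.1345, 0.019]
tool_rot: [0.147, 0.989, -0.0, -0.0]
ft_force: [-0.0, 0.0, -0.1]
grip_width: 0.0558
grasp_force: 64.2
```

Call:
{"fn": "carry_out", "kwargs": {
  "increments": [5.2, 0, 0, 0.2, 0, 5.2, 0, 0, 0.1, 0, 5.2, 0, 0, 0.1, 0, 5.2, 0, 0, 0, 0, 5.2, 0, 0, 0, 0]
}}

```text
clock: 43.18
eef_pos: [0.6402, 0.1346, 0.0162]
tool_rot: [0.147, 0.989, 0.0, 0.0]
ft_force: [-2.2, -1.1, 5.4]
grip_width: 0.056
grasp_force: 64.9
```

Call:
{"fn": "carry_out", "kwargs": {
  "increments": [5.7, 0, 0, 0, 0, 6.2, 0, 0, 0, 0, 6.8, 0, 0, 0, 0, 7.6, 0, 0, 0, 0, 8.5, 0, 0, 0, 0]
}}

```text
clock: 43.8
eef_pos: [0.64, 0.1345, 0.0151]
tool_rot: [0.147, 0.989, -0.0, -0.0]
ft_force: [0.5, 0.3, 0.0]
grip_width: 0.0852
grasp_force: 0.0
```

Call:
{"fn": "carry_out", "kwargs": {
  "increments": [8.5, 0, 0, -0.5, 0, 8.5, 0, 0, -1.5, 0, 8.5, 0, 0, -4, 0, 8.5, 0, 0, -5, 0, 8.5, 0, 0, -5, 0]
}}

```text
clock: 44.42
eef_pos: [0.6401, 0.1345, 0.1782]
tool_rot: [0.147, 0.989, 0.0, 0.001]
ft_force: [0.5, -0.2, 1.2]
grip_width: 0.0855
grasp_force: 0.0
```

Call:
{"fn": "carry_out", "kwargs": {
  "increments": [8.5, 4, 0, -1, 0, 8.5, 4, 0, 0, 0, 8.5, 4, 0, 0, 0, 8.5, 0, 0, 0, 0, 8.5, 0, 0, 0, 0]
}}

```text
clock: 45.05
eef_pos: [0.5262, 0.1697, 0.1867]
tool_rot: [0.147, 0.989, 0.001, 0.001]
ft_force: [1.3, 0.1, 0.2]
grip_width: 0.0847
grasp_force: 0.0
```

Run:
```python
from h import *
st()
p=bot.camera("wrist");W=cloud(p)
for d in bot.regions_of(p,"long_tray")[:1]: print("tray",rect(W,d["mask"],.005,.013))
for d in bot.regions_of(p,"organizer")[:1]:
    print("org",rect(W,d["mask"],.022,.05)); q=W[d["mask"]]*1000;q=q[q[:,2]>26];A=np.c_[q[:,:2],np.ones(len(q))];print("plane",np.linalg.lstsq(A,q[:,2],rcond=None)[0])
p=bot.camera("top");W=cloud(p);cv2.imwrite("pics/end.png",p["pixels"])
for n in ("egg_cup","splitter","inhaler_case","organizer","magnifier","tumbler"): print(n,[(round(d["p"],2),np.round(w(p,d["xyz"])*1000)) for d in bot.place_of(p,n)[:2]])
```

```text
45.05 [526.2 169.7 186.7] yaw 2.846 q [ 0.31  0.36  0.06  1.26 -0.    0.61] F [1.3 0.1 0.2] w 84.7 g 0.0
org (array([640.1, 136.3]), array([158.1,  58. ]), np.float64(-0.295), 6831, np.float64(29.8))
plane [3.97886069e-04 2.33189743e-04 2.95009842e+01]
egg_cup [(0.72, array([ 417., -259.,    1.])), (0.53, array([452.,  -8.,   5.]))]
splitter [(0.51, array([ 655., -160.,    4.]))]
inhaler_case [(0.78, array([448.,  -9.,   5.]))]
organizer [(0.8, array([642., 135.,   3.]))]
magnifier [(0.85, array([ 688., -356.,   -3.]))]
tumbler []
```

View pics/end.png

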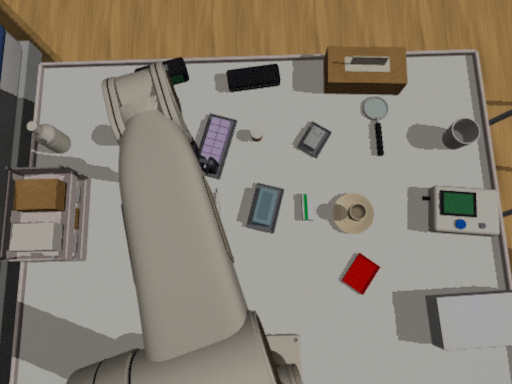

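The top view shows each item in its place: the organizer at (216,145), case (265,208), splitter (314,140) and cup (356,212). The organizer lies flat and centred. Handing in.

```bash
python3 -c "
from workcell import bot
print(bot.job_done())"
```

```text
the job is handed in; nothing more can be done
None
```

I took the pile apart from the top down and set all four items in their own places, upright or flat, and handed the job in at about 45 s of robot time. I never moved the magnifying glass or tumbler, though in the last top view the arm hid the tumbler.

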